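# Clamp the price sign on the counter with the cam lever

### The arm

A 6-joint arm with a two-finger parallel gripper is mounted at the origin on a cart in front of the work surface, level with it; the furniture and walls round the work are solid. World frame = base frame: x ahead of the robot, y to its left, z up, the work surface at z = 0. Lengths are in m, angles in rad, forces in N, time in s.
With the tool pointing down it reaches from about 0.325 to 0.775 m from the base axis. Payload 5.5 kg.
Tool frame: the origin (TCP) lies midway between the tips of the shut fingers; the grasp point (between the pads) lies 19 mm behind it (robot.tcp_to_grasp is the distance from the TCP to the grasp point, in m); y points along the fingers, x is the direction in which the jaws open and shut, and the axes are right-handed (so a half turn about y gives the same grasp; the last joint's range is limited). The gripper opens to 85 mm and grips with 20 to 120 N. Pads are 22 mm wide; open, the fingers measure 114 mm over their backs; the gripper's body (76 mm by 85 mm) begins 54 mm behind the grasp point. The pads swing forward as they close: fully open they stand 13 mm farther back than shut.
Start: joints at [1.065, 0.091, 1.231, -0, 1.82, -0.057], TCP at [0.26, 0.541, 0.231] pointing down, gripper open.
Joint ranges: [-2.87, 2.87], [-0.86, 2.18], [0.17, 2.46], [-1.51, 4.65], [0.06, 2.69], [-2.65, 2.65]. Speed limits (rad/s): [2.57, 2.57, 3.01, 3.14, 3.14, 3.14].

### API

Orientations are given as a rotation vector (axis times angle).
In Python, from bench import robot, eyes gives the robot as it stands.
- The arm moves only by the tool move_arm, never from a script. Its argument "motion" is a list of rows, each a list of 7 numbers: the gripper command: -1 is shut, 1 is fully open, values between are in proportion, then the shift along the tool's x, y, z in m, then the turn, a rotation vector about the tool's x, y, z in degrees. A call has 1 to 8 rows; each row shifts and turns the commanded pose from where the row before left it, along the tool's axes as they then stand; what a row does not reach is not made up. A row lasts 1/12 s, in which the tool goes at most 41.7 mm and 7.16 degrees, less where a joint would pass 70% of its speed; a pose out of reach is approached as far as the arm can. A call is refused whole if a number of a shift passes 0.0417 or a number of a turn 7.16, either way. A call with a gripper value outside its range is refused whole. The fingers move at their own pace and stop on an object; the grip force is fixed at half the most. Time passes only in rows, so rows that do not move let the fingers close. It gives the time, the measured TCP pose, the force and the opening at its end, in the units of the state.
- robot.read_state(): the state, without advancing time (a new reading comes with each control period).
- eyes.camera(name): name is "side" or "top"; returns the picture (480x640x3 uint8, red, green, blue); there is no depth.
- eyes.camera_model(name): a dict with "K" (3x3 intrinsics, pixels), "k1" (the pictures are not rectified: a ray, as slopes to the right and down, at radius r is drawn at 1 + k1 r^2 times it, then the intrinsics apply), "xyz" and "attitude" of the camera in the world. Camera axes: x right, y down, z forward; pixel columns grow to the right and rows downward; lengths in m; the calibration is good to about 2 mm. A picture is of the moment at which its call begins. camera_model takes no time and is no camera call.
- robot.close_job(): hands the job in, once; it reports no verdict.
The state is a dict: "clock": time; "qpos": joint angles; "qvel": joint speeds; "effort": joint torques, N m; "tcp_pos": TCP position; "orientation": TCP orientation; "force": force on the tool from outside, world axes, zero at the start; "torque": the same for the moment, N m; "opening": finger opening in m.
Only numpy, scipy, OpenCV 4.12 (cv2) and the standard library are available. Lean on these libraries where they do the work, as an engineer would, in place of code of your own. Each camera call takes 0.05 s, during which the arm holds its last target. There are 200 camera calls.

### The job

Fix the small price sign in the quick-release clamp on the counter. Push the clamp's carriage up by feel, from its end plate, until the pad gently but firmly holds the sign's wooden foot square against the far jaw; then flip the red lever down past centre so that it snaps shut and clamps the sign. Go gently (the foot dents if it is squeezed too hard, and the clamp is not to be leant on), do not tip the sign, leave the other things on the counter alone, and let go of everything.

Things in the scene. Friction and masses are not known exactly. Their poses are not given: they have to be found in the camera images.
- clamp: Grey clamp screwed to the counter. Base plate 285 x 84 x 12 mm, from 180 mm behind to 105 mm ahead of the origin along the clamp's +x, which points from carriage to far jaw (slide direction); z up, origin at counter height. The fixed far jaw (18 mm thick, 74 wide, top 26 mm above the counter) was set by hand: its face is 66 to 80 mm ahead of the origin, not measured.
- carriage (a joint): Slide of the carriage towards the far jaw, 0 (back) to 0.085 m. It moves stiffly, about 12 N of steady push, stays where left and holds 12 N of back-push. Push it by its end plate with shut fingers, do not grip it. When the foot meets the jaw the push rises by 2 N per mm; stop 2 to 5 N above the steady value. No part of the clamp takes more than 25 N.
- push_face (a point): Centre of the outer face (facing the clamp's -x) of the dark steel end plate of the carriage. The plate is 50 mm wide, 12 mm thick, 14 to 52 mm above the counter; this point is 36 mm above it and 125 mm behind the lever's pivot. The space behind is free above the base plate.
- lever_pivot (a point): Axis of the cam lever, on the carriage, 54 mm above the counter; the axis is the clamp's y. It moves with the carriage.
- lever_grip (a point): Point in the middle of the red grip of the lever, 66 mm from the pivot. The grip is 20 mm wide, 12 mm thick and reaches from 34 to 86 mm from the pivot.
- lever (a joint): Cam lever, rad: 0 = open, rising 1 rad (57 degrees) above level and leaning to the clamp's -x, away from the sign; 1 = shut, level over the carriage. Press its end down and away from the sign. It resists most near 0.4 (0.45 N m, about 7 N at the grip), passes centre at about 0.9, then snaps by itself to a hard stop at 1; let go sooner, it springs back. It drives the pad 3 mm forward.
- pad: Black rubber pad at the carriage's front, 50 mm wide, 15 to 26 mm above the counter. Its working face is 10 mm behind this origin along the clamp's x; the origin is the clamp's when the carriage is back and the lever open. Sprung: 2 N per mm, 6 mm of travel, then hard. Clamped well it presses the foot with 5 to 11 N; more than 17 N dents the wood.
- price_sign: Slate price card in a wooden foot, loose, upright on the clamp's base plate between pad and far jaw, a little askew, with gaps of up to about 45 mm to the pad and 30 mm to the jaw. Foot 24 (x) x 62 (y) x 16 mm high; card 4 mm thick, 70 mm wide, top 64 mm above the underside. Origin at the centre of the underside, z up. 60 g.
- tasting_dish: Glazed dish with tasting cubes, 91 mm across, 22 mm high; bystander. Origin under its centre.
- jam_jar: Jam jar, 72 mm across, 102 mm high; bystander. Origin under its centre.
- wrapped_cheese: Wrapped cheese wedge 119 x 78 x 56 mm; bystander. Origin under its centre.
Mind the look-alikes: they are no part of the job. There is more than one size of the price_sign; the one meant has the size given above.

How it is judged:
By the outcome, as a careful person would: the job done as asked, in the order asked, and still so for the second after the job is handed in, with the robot touching nothing.
It also fails if it takes over 51 s, if anything falls off the work surface, if the arm or the gripper's body presses on something with over 40 N, if the wrist force passes 120 N, or if a joint passes its speed limit or range.

## Working session

There is one attempt and no reset: what is moved stays moved. The work goes in short steps, Python scripts to look and compute and a tool call to move; the robot and the scene stay as the last step left them, time stands still between calls to the robot, and variables do not carry over. Pictures are saved under pics/ and viewed, about 8 in all and at most 12, crops included, and the job is handed in when it is done.

Besides the shell and the picture viewer there is one more tool, called after "Call:" as a command line: name --pt "numbers of a row" for each row, then --argument value for the rest. move_arm: Moves the arm, as the interface text tells. Its arguments: {"type":"object","properties":{"motion":{"type":"array"}},"required":["motion"]}

```bash
mkdir -p pics && ls && python3 - <<'E'
from bench import robot, eyes
import cv2
print(robot.read_state())
for n in("side","top"):
    print(n,eyes.camera_model(n)); cv2.imwrite(f"pics/{n}0.png",eyes.camera(n)[:,:,::-1])
E
```

```text
pics
{'clock': 0.0, 'qpos': array([ 1.06525061e+00,  9.18390903e-02,  1.23188111e+00,  2.98470607e-07,
        1.81983235e+00, -5.66745851e-02]), 'qvel': array([ 1.50248287e-03,  5.65036338e-04, -2.86120035e-04, -7.70672531e-05,
        1.19371654e-03, -1.22487825e-03]), 'effort': array([ 1.09641569e-03, -4.58725297e+01, -4.18027639e+01, -4.95083910e-06,
        1.11847025e-02,  1.32836189e-05]), 'tcp_pos': array([0.26021449, 0.54031088, 0.23016542]), 'orientation': array([-1.38970368, -0.87124351,  0.8740584 ]), 'force': array([ 0.08360705, -0.36021213, -0.49457752]), 'torque': array([-0.00826983, -0.0029017 ,  0.03095242]), 'opening': 0.08555445491463082}
side {'K': array([[525.337628  ,   0.        , 316.42165152],
       [  0.        , 525.337628  , 243.81402443],
       [  0.        ,   0.        ,   1.        ]]), 'k1': -0.045670615229138296, 'xyz': array([ 0.33296097, -1.1801991 ,  0.91951792]), 'attitude': array([-2.16279838,  0.1827588 , -0.10248531])}
top {'K': array([[587.74331602,   0.        , 323.38138078],
       [  0.        , 587.74331602, 232.20220703],
       [  0.        ,   0.        ,   1.        ]]), 'k1': -0.014819188177465088, 'xyz': array([-0.14121868, -0.32887485,  1.67887677]), 'attitude': array([-2.36924319,  1.4058478 , -0.31879025])}
```

View pics/top0.png

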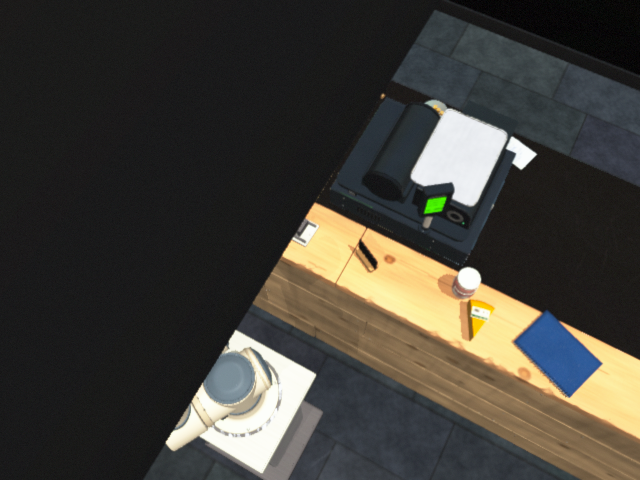

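View pics/side0.png

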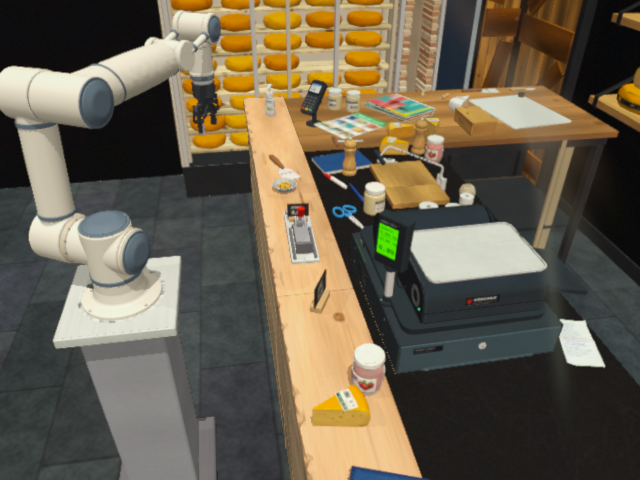

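The side view shows the clamp at about (302,238) and the dish at (286,183). The jar is at (368,368) and the cheese at (342,408), with a look-alike sign at (320,292). In the top view a dark occluder hides everything but one end of the clamp, at (305,232). I'll zoom in on both.

```bash
cat > h.py <<'E'
import numpy as np, cv2
from scipy.spatial.transform import Rotation as R
from bench import robot, eyes
def cam(n):
    m=eyes.camera_model(n); return m["K"],m["k1"],np.array(m["xyz"]),R.from_rotvec(m["attitude"]).as_matrix()
def ray(n,u,v):
    K,k1,c,A=cam(n)
    p=cv2.undistortPoints(np.array([[[u,v]]],float),K,np.array([k1,0,0,0.]))[0,0]
    return c,A@np.array([p[0],p[1],1])
def on(n,u,v,z=0,axis=2):
    c,d=ray(n,u,v); return c+d*(z-c[axis])/d[axis]
def proj(n,P):
    K,k1,c,A=cam(n)
    return cv2.projectPoints(np.atleast_2d(np.array(P,float)),cv2.Rodrigues(A.T)[0],-A.T@c,K,np.array([k1,0,0,0.]))[0][:,0]
def crop(img,x0,y0,w,h,s): return cv2.resize(img[y0:y0+h,x0:x0+w],None,fx=s,fy=s,interpolation=cv2.INTER_CUBIC)
E
python3 - <<'E'
import cv2,numpy as np
from h import *
s=cv2.imread("pics/side0.png");t=cv2.imread("pics/top0.png")
a=crop(s,265,160,80,120,5);b=crop(t,270,190,120,100,4)
b=np.vstack([b,np.zeros((200,480,3),np.uint8)])[:600,:400]
cv2.imwrite("pics/c1.png",np.hstack([a,b]))
print(on("side",290,262),on("side",318,262),on("top",305,232),on("side",286,187))
E
```

```text
[0.47294553 0.06822147 0.        ] [0.55466096 0.05461888 0.        ] [0.52041195 0.08281778 0.        ] [0.51878183 0.53577871 0.        ]
```

View pics/c1.png

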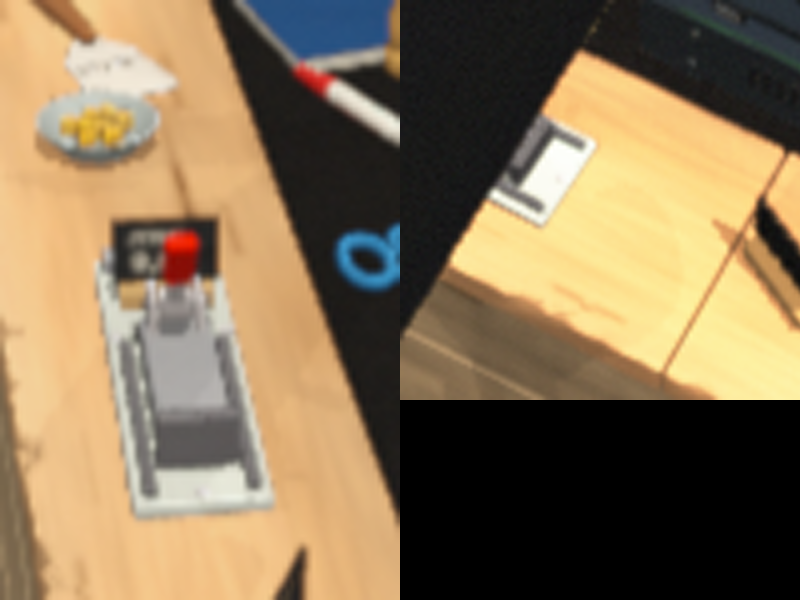

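The end plate faces the robot's right (world -y), so the slide runs roughly along +y. The plate's near corners are visible in both views: side about (292.6,262.6) and (319.4,261), top about (306.2,246.2) and (319.2,225.5). Next I'll fit the plate edges.

```bash
python3 - <<'E'
from h import *
for n,pts in (("side",[(292.4,262.4),(319.2,261)]),("top",[(306,246),(319,225.3)])):
    P=[on(n,*p,.012) for p in pts]; print(n,np.round(P,4),np.linalg.norm(P[0]-P[1]),np.degrees(np.arctan2(*(P[1]-P[0])[1::-1])))
L=[on("side",265+x/5,160+y/5,.012) for x,y in((138,513),(98,262))];print("left edge",np.round(L,4),np.degrees(np.arctan2(*(L[1]-L[0])[1::-1])))
R_=[on("side",265+x/5,160+y/5,.012) for x,y in((272,505),(222,290))];print("right edge",np.round(R_,4),np.degrees(np.arctan2(*(R_[1]-R_[0])[1::-1])))
# end plate bottom z=.014, top z=.052
for x,y,z in((160,467,.014),(240,462,.014),(160,420,.052),(240,413,.052)): print("endplate",np.round(on("side",265+x/5,160+y/5,z),4))
# red grip
img=cv2.imread("pics/side0.png");m=((img[:,:,2]>150)&(img[:,:,1]<70)).astype(np.uint8);m[:,:250]=0;m[:200]=0;m[230:]=0;m[:,340:]=0
ys,xs=np.nonzero(m);print(xs.min(),xs.max(),ys.min(),ys.max(),xs.mean(),ys.mean())
E
```

```text
side [[0.4778 0.0488 0.012 ]
 [0.5561 0.0428 0.012 ]] 0.07855045195275956 -4.395288948895219
top [[0.4756 0.0538 0.012 ]
 [0.5571 0.0527 0.012 ]] 0.0815075680301134 -0.8193976903402205
left edge [[0.4782 0.0478 0.012 ]
 [0.4896 0.3348 0.012 ]] 87.73261095508455
right edge [[0.5567 0.0427 0.012 ]
 [0.5661 0.2855 0.012 ]] 87.76663671341471
endplate [0.497  0.0888 0.014 ]
endplate [0.5449 0.0861 0.014 ]
endplate [0.4968 0.0828 0.052 ]
endplate [0.5443 0.0823 0.052 ]
298 304 206 210 300.88 208.4
```

```bash
python3 - <<'E'
from h import *
s=robot.read_state();A=R.from_rotvec(s["orientation"]).as_matrix();print(np.round(A,3))
print("scale edge",on("top",330,195,0.0),on("top",365,180,.1),on("top",470,255,.0))
print("counter edge",on("side",400,250,0), on("side",375,330,0))
for ang in (-2.25,177.75):
    x=np.array([np.cos(np.radians(ang)),np.sin(np.radians(ang)),0]);y=np.array([0,0,-1.]);T=np.stack([x,y,np.cross(x,y)],1)
    print(ang,np.degrees(R.from_matrix(A.T@T).as_rotvec()))
d=np.array([.514,.055,.231])-s["tcp_pos"];print("shift tool",A.T@d)
E
```

```text
[[ 0.434 -0.001 -0.901]
 [ 0.901 -0.002  0.434]
 [-0.002 -1.     0.   ]]
scale edge [6.74748317e-01 7.64533337e-02 2.22044605e-16] [ 0.72455908 -0.01757293  0.1       ] [ 0.69777853 -0.40422249  0.        ]
counter edge [0.8131845  0.07445097 0.        ] [ 0.6460592  -0.25339054  0.        ]
-2.25 [ 5.47034244e-02  6.65371086e+01 -9.17610880e-02]
177.75 [-1.02662793e-01 -1.13462840e+02 -6.12024822e-02]
shift tool [-3.27208272e-01 -2.09129236e-04 -4.39241387e-01]
```

Call:
move_arm --pt "-1 -0.0234 0 -0.0314 0 0 0" --pt "-1 -0.0234 0 -0.0314 0 0 0" --pt "-1 -0.0234 0 -0.0314 0 0 0" --pt "-1 -0.0234 0 -0.0314 0 0 0" --pt "-1 -0.0234 0 -0.0314 0 0 0" --pt "-1 -0.0234 0 -0.0314 0 0 0" --pt "-1 -0.0234 0 -0.0314 0 0 0" --pt "-1 -0.0234 0 -0.0314 0 0 0"

```text
clock: 0.77
tcp_pos: [0.4057, 0.2611, 0.2309]
orientation: [-1.389, -0.873, 0.873]
force: [0.2, 0.4, -1.1]
opening: -0.0001
```

Call:
move_arm --pt "-1 -0.0234 0 -0.0314 0 0 0" --pt "-1 -0.0234 0 -0.0314 0 0 0" --pt "-1 -0.0234 0 -0.0314 0 0 0" --pt "-1 -0.0234 0 -0.0314 0 0 0" --pt "-1 -0.0234 0 -0.0314 0 0 0" --pt "-1 -0.0234 0 -0.0314 0 0 0" --pt "-1 0 0 0 0 6.65 0" --pt "-1 0 0 0 0 6.65 0"

```text
clock: 1.43
tcp_pos: [0.5147, 0.0523, 0.2302]
orientation: [-1.459, -0.686, 0.689]
force: [-0.6, 0.3, -0.4]
opening: 0.0003
```

Call:
move_arm --pt "-1 0 0 0 0 6.65 0" --pt "-1 0 0 0 0 6.65 0" --pt "-1 0 0 0 0 6.65 0" --pt "-1 0 0 0 0 6.65 0" --pt "-1 0 0 0 0 6.65 0" --pt "-1 0 0 0 0 6.65 0" --pt "-1 0 0 0 0 6.65 0" --pt "-1 0 0 0 0 6.65 0"

```text
clock: 2.1
tcp_pos: [0.5141, 0.0547, 0.2307]
orientation: [-1.571, 0.036, -0.034]
force: [-0.5, 1.4, 0.5]
opening: -0.0001
```

Call:
move_arm --pt "-1 0.004 0.0395 0 0 0 0" --pt "-1 0 0.0395 0 0 0 0" --pt "-1 0 0.0395 0 0 0 0" --pt "-1 0 0.0395 0 0 0 0" --pt "-1 0 0.035 0 0 0 0" --pt "-1 0 0.003 0 0 0 0" --pt "-1 0 0 0 0 0 0"

```text
clock: 2.68
tcp_pos: [0.5162, 0.0545, 0.0327]
orientation: [-1.571, 0.035, -0.025]
force: [0.7, -0.1, 0.0]
opening: 0.0003
```

```bash
python3 - <<'E'
from h import *
s=robot.read_state();print(s["tcp_pos"],s["force"],s["torque"]);A=R.from_rotvec(s["orientation"]).as_matrix();print(np.round(A,3))
cv2.imwrite("pics/c2.png",np.hstack([crop(eyes.camera("side"),240,160,120,120,5)[:,:400,::-1],crop(eyes.camera("top"),265,190,80,120,5)[:,:,::-1]]))
E
```

```text
[0.51615924 0.05445264 0.0327098 ] [ 0.67448017 -0.14874558  0.02280588] [ 0.01840924 -0.01186799  0.00499408]
[[ 0.999 -0.006  0.039]
 [-0.039 -0.     0.999]
 [-0.006 -1.    -0.001]]
```

View pics/c2.png

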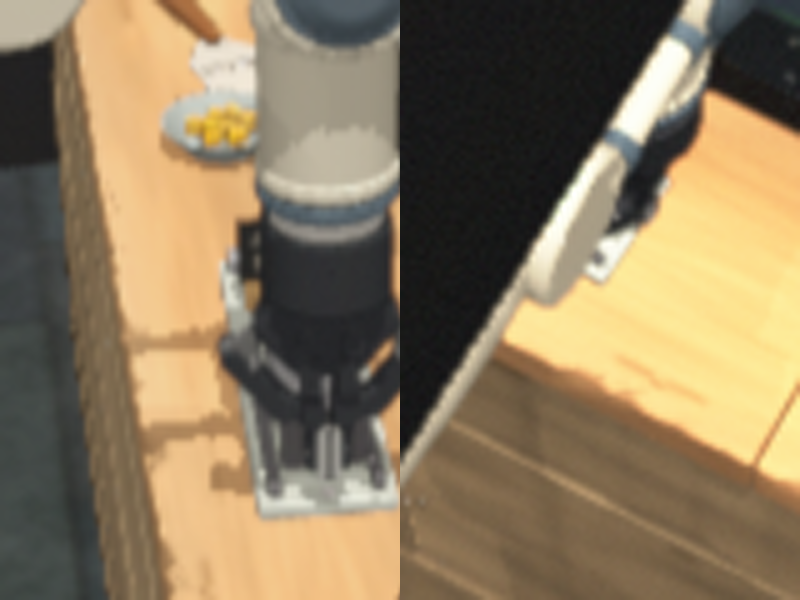

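The shut fingers sit centred behind the end plate, at about (328,460) in the left crop and midway between the rails. I'll advance gently.

Call:
move_arm --pt "-1 0.001 0 0.004 0 0 0" --pt "-1 0.001 0 0.004 0 0 0" --pt "-1 0 0 0.003 0 0 0" --pt "-1 0 0 0.002 0 0 0" --pt "-1 0 0 0.002 0 0 0" --pt "-1 0 0 0.002 0 0 0"

```text
clock: 3.28
tcp_pos: [0.521, 0.0718, 0.0355]
orientation: [-1.571, 0.03, -0.03]
force: [0.3, -0.2, -1.0]
opening: 0.0001
```

Call:
move_arm --pt "-1 0 0 0.002 0 0 0" --pt "-1 0 0 0.002 0 0 0" --pt "-1 0 0 0.002 0 0 0" --pt "-1 0 0 0.002 0 0 0"

```text
clock: 3.62
tcp_pos: [0.5211, 0.0763, 0.0354]
orientation: [-1.577, 0.032, -0.031]
force: [-1.9, -12.5, 3.5]
opening: 0.0001
```

Call:
move_arm --pt "-1 0 0 0.002 0 0 0" --pt "-1 0 0 0.002 0 0 0" --pt "-1 0 0 0.002 0 0 0" --pt "-1 0 0 0.002 0 0 0" --pt "-1 0 0 0.002 0 0 0" --pt "-1 0 0 0.002 0 0 0"

```text
clock: 4.12
tcp_pos: [0.5215, 0.0881, 0.0354]
orientation: [-1.577, 0.032, -0.031]
force: [-2.3, -11.2, 2.2]
opening: 0.0001
```

Call:
move_arm --pt "-1 0 0 0.002 0 0 0" --pt "-1 0 0 0.002 0 0 0" --pt "-1 0 0 0.002 0 0 0" --pt "-1 0 0 0.002 0 0 0" --pt "-1 0 0 0.002 0 0 0" --pt "-1 0 0 0.002 0 0 0"

```text
clock: 4.62
tcp_pos: [0.522, 0.1001, 0.0354]
orientation: [-1.577, 0.032, -0.031]
force: [-2.3, -12.5, 3.7]
opening: 0.0
```

Call:
move_arm --pt "-1 0 0 0.002 0 0 0" --pt "-1 0 0 0.002 0 0 0" --pt "-1 0 0 0.002 0 0 0" --pt "-1 0 0 0.002 0 0 0" --pt "-1 0 0 0.002 0 0 0" --pt "-1 0 0 0.002 0 0 0"

```text
clock: 5.12
tcp_pos: [0.5224, 0.1119, 0.0354]
orientation: [-1.577, 0.033, -0.031]
force: [-2.6, -12.6, 3.4]
opening: -0.0006
```

Call:
move_arm --pt "-1 0 0 0.002 0 0 0" --pt "-1 0 0 0.002 0 0 0" --pt "-1 0 0 0.002 0 0 0" --pt "-1 0 0 0.001 0 0 0" --pt "-1 0 0 0.001 0 0 0" --pt "-1 0 0 0.001 0 0 0" --pt "-1 0 0 0.001 0 0 0"

```text
clock: 5.7
tcp_pos: [0.5228, 0.1219, 0.0354]
orientation: [-1.577, 0.033, -0.031]
force: [-1.3, -12.7, 4.4]
opening: 0.0001
```

Call:
move_arm --pt "-1 0 0 0.0005 0 0 0" --pt "-1 0 0 0.0005 0 0 0" --pt "-1 0 0 0.0005 0 0 0" --pt "-1 0 0 0.0005 0 0 0"

```text
clock: 6.03
tcp_pos: [0.5229, 0.1239, 0.0354]
orientation: [-1.577, 0.033, -0.031]
force: [-2.9, -12.3, 4.5]
opening: -0.0001
```

Call:
move_arm --pt "-1 0 0 0.0005 0 0 0" --pt "-1 0 0 0.0005 0 0 0" --pt "-1 0 0 0.0005 0 0 0" --pt "-1 0 0 0.0005 0 0 0"

```text
clock: 6.37
tcp_pos: [0.523, 0.1259, 0.0354]
orientation: [-1.577, 0.033, -0.031]
force: [-1.8, -11.7, 4.1]
opening: 0.0
```

Call:
move_arm --pt "-1 0 0 0.0005 0 0 0" --pt "-1 0 0 0.0005 0 0 0" --pt "-1 0 0 0.0005 0 0 0" --pt "-1 0 0 0.0005 0 0 0"

```text
clock: 6.7
tcp_pos: [0.5231, 0.1279, 0.0354]
orientation: [-1.577, 0.033, -0.031]
force: [-1.8, -12.2, 4.2]
opening: 0.0001
```

Call:
move_arm --pt "-1 0 0 0.0005 0 0 0" --pt "-1 0 0 0.0005 0 0 0" --pt "-1 0 0 0.0005 0 0 0" --pt "-1 0 0 0.0005 0 0 0"

```text
clock: 7.03
tcp_pos: [0.5231, 0.1298, 0.0354]
orientation: [-1.577, 0.033, -0.031]
force: [-2.2, -13.1, 3.6]
opening: 0.0
```

Call:
move_arm --pt "-1 0 0 0.0005 0 0 0" --pt "-1 0 0 0.0005 0 0 0" --pt "-1 0 0 0.0005 0 0 0"

```text
clock: 7.28
tcp_pos: [0.5231, 0.1308, 0.0354]
orientation: [-1.578, 0.033, -0.031]
force: [-2.3, -14.8, 5.0]
opening: 0.0001
```

Call:
move_arm --pt "-1 0 0 0.0005 0 0 0"

```text
clock: 7.37
tcp_pos: [0.5232, 0.1311, 0.0354]
orientation: [-1.579, 0.033, -0.031]
force: [-3.1, -15.7, 3.8]
opening: 0.0001
```

Steady push was about 12.3 N and it's now 15.7 N (+3.3), so I'll stop here. I'll back off, lift, move aside and look.

Call:
move_arm --pt "-1 0 0 -0.01 0 0 0" --pt "-1 0 0 -0.02 0 0 0" --pt "-1 0 -0.04 0 0 0 0" --pt "-1 0 -0.04 0 0 0 0" --pt "-1 0 -0.04 0 0 0 0" --pt "-1 0 -0.04 0 0 0 0" --pt "-1 -0.038 0 0 0 0 0" --pt "-1 -0.038 0 0 0 0 0"

```text
clock: 8.03
tcp_pos: [0.448, 0.1086, 0.1986]
orientation: [-1.569, 0.027, -0.035]
force: [-0.7, -0.3, -0.3]
opening: -0.0002
```

Call:
move_arm --pt "-1 -0.038 0 0 0 0 0" --pt "-1 -0.038 0 0 0 0 0" --pt "-1 0 0 0 0 0 0" --pt "-1 0 0 0 0 0 0"

```text
clock: 8.37
tcp_pos: [0.3694, 0.1116, 0.1961]
orientation: [-1.569, 0.027, -0.032]
force: [0.6, -0.4, 0.2]
opening: -0.0001
```

```bash
python3 - <<'E'
from h import *
s=robot.read_state();print(s["tcp_pos"],s["force"],s["orientation"])
im=eyes.camera("side")[:,:,::-1];cv2.imwrite("pics/side3.png",im);cv2.imwrite("pics/c3.png",crop(im,265,180,80,90,6.5))
m=((im[:,:,2]>120)&(im[:,:,1]<70)&(im[:,:,0]<70)).astype(np.uint8);m[:,:280]=0;m[:170]=0;m[240:]=0;m[:,335:]=0
ys,xs=np.nonzero(m);print(xs.min(),xs.max(),ys.min(),ys.max(),xs.mean())
# predictions
for yp in (.262,.2665,.271):
  P=np.array([.527,yp,.054]);print(yp,[np.round(proj("side",P+[-.0393*q*r,-np.cos(1)*r,np.sin(1)*r])[0],1) for q,r in((0,0),(0,.034),(0,.086))])
E
```

```text
[0.36942043 0.11157943 0.19606127] [ 0.57693561 -0.3652087   0.16938649] [-1.56941525  0.02680321 -0.03196842]
296 331 174 207 305.81944444444446
0.262 [array([298.5, 211.7]), array([299.2, 206.8]), array([300.3, 199. ])]
0.2665 [array([298.3, 210.9]), array([299. , 206.1]), array([300.1, 198.3])]
0.271 [array([298.1, 210.2]), array([298.8, 205.4]), array([299.9, 197.6])]
```

View pics/c3.png

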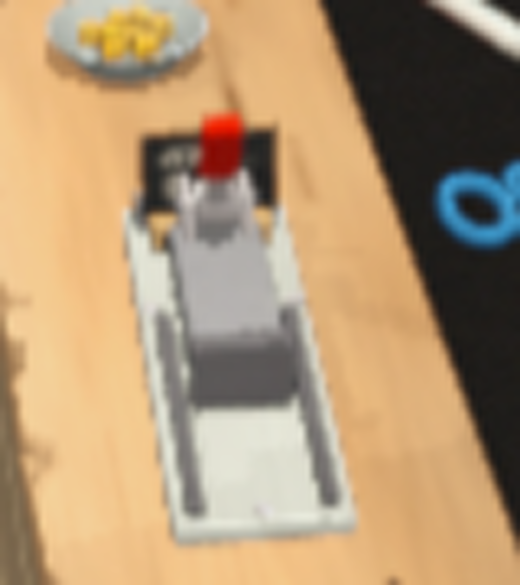

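The pose agrees with the forecast: the red grip sits at (299.2, 197.7–207.2) against a predicted (299.5, 198.3–206.1), which puts the pivot at about (0.527, 0.2665). The sign stands upright at the far jaw. Next I'll go above and in front of the lever.

Call:
move_arm --pt "-1 0.0254 0 0.0255 0 0 0" --pt "-1 0.0254 0 0.0255 0 0 0" --pt "-1 0.0254 0 0.0255 0 0 0" --pt "-1 0.0254 0 0.0255 0 0 0" --pt "-1 0.0254 0 0.0255 0 0 0" --pt "-1 0.0254 0 0.0255 0 0 0" --pt "-1 0 0 0 0 0 0" --pt "-1 0 0 0 0 0 0"

```text
clock: 9.08
tcp_pos: [0.53, 0.2592, 0.191]
orientation: [-1.573, 0.034, -0.025]
force: [-0.3, -0.5, -0.5]
opening: -0.0002
```

Call:
move_arm --pt "-1 -0.0035 0.037 0.001 0 0 0" --pt "-1 0 0.036 0 0 0 0" --pt "-1 0 0 0 0 0 0" --pt "-1 0 0 -0.004 0 0 0" --pt "-1 0 0 -0.003 0 0 0" --pt "-1 0 0 0 0 0 0"

```text
clock: 9.58
tcp_pos: [0.5263, 0.252, 0.1261]
orientation: [-1.569, 0.027, -0.035]
force: [0.1, -0.4, 0.2]
opening: -0.0001
```

```bash
python3 - <<'E'
from h import *
s=robot.read_state();print(s["tcp_pos"],s["force"]);print(np.round(R.from_rotvec(s["orientation"]).as_matrix(),3))
E
```

```text
[0.52627547 0.25197609 0.12606335] [ 0.12227074 -0.36814744  0.19446786]
[[ 0.999  0.005  0.04 ]
 [-0.04   0.002  0.999]
 [ 0.005 -1.     0.002]]
```

Call:
move_arm --pt "-1 0 0.007 0 0 0 0" --pt "-1 0 0 -0.003 0 0 0" --pt "-1 0 0 -0.003 0 0 0" --pt "-1 0 0 -0.002 0 0 0" --pt "-1 0 0 -0.001 0 0 0"

```text
clock: 10.0
tcp_pos: [0.5246, 0.2434, 0.1156]
orientation: [-1.57, 0.03, -0.031]
force: [-0.1, 2.3, 0.4]
opening: -0.0
```

Call:
move_arm --pt "-1 0 0.0018 -0.003 0 0 0" --pt "-1 0 0.0018 -0.003 0 0 0" --pt "-1 0 0.002 -0.003 0 0 0" --pt "-1 0 0.0022 -0.003 0 0 0"

```text
clock: 10.33
tcp_pos: [0.5242, 0.2318, 0.1079]
orientation: [-1.569, 0.029, -0.031]
force: [-0.2, 4.0, 3.6]
opening: -0.0002
```

Call:
move_arm --pt "-1 0 0.0024 -0.0026 0 0 0" --pt "-1 0 0.0025 -0.0025 0 0 0" --pt "-1 0 0.0025 -0.0025 0 0 0" --pt "-1 0 0.0027 -0.0024 0 0 0"

```text
clock: 10.67
tcp_pos: [0.5238, 0.2218, 0.098]
orientation: [-1.569, 0.029, -0.031]
force: [-0.7, 4.5, 4.9]
opening: -0.0
```

Call:
move_arm --pt "-1 0 0.0029 -0.0021 0 0 0" --pt "-1 0 0.003 -0.002 0 0 0" --pt "-1 0 0.0031 -0.0019 0 0 0" --pt "-1 0 0.0032 -0.0018 0 0 0"

```text
clock: 11.0
tcp_pos: [0.5235, 0.2136, 0.0858]
orientation: [-1.57, 0.03, -0.031]
force: [0.4, 3.8, 4.6]
opening: -0.0001
```

Call:
move_arm --pt "-1 0 0.0033 -0.0015 0 0 0" --pt "-1 0 0.0033 -0.0014 0 0 0" --pt "-1 0 0.0034 -0.0013 0 0 0" --pt "-1 0 0.0034 -0.0012 0 0 0"

```text
clock: 11.33
tcp_pos: [0.5232, 0.2079, 0.0712]
orientation: [-1.571, 0.03, -0.031]
force: [0.4, 1.6, 0.8]
opening: -0.0001
```

Call:
move_arm --pt "-1 0 0.002 -0.0005 0 0 0" --pt "-1 0 0.002 -0.0005 0 0 0" --pt "-1 0 0.002 -0.0003 0 0 0"

```text
clock: 11.58
tcp_pos: [0.5226, 0.2063, 0.0648]
orientation: [-1.572, 0.032, -0.029]
force: [-0.5, -0.4, -0.4]
opening: 0.0001
```

Force has dropped to zero, so the lever has snapped away from the finger. I'll lift straight up, move aside and look.

Call:
move_arm --pt "-1 0 -0.01 0 0 0 0" --pt "-1 0 -0.04 0 0 0 0" --pt "-1 0 -0.04 0 0 0 0" --pt "-1 0 -0.04 0 0 0 0" --pt "-1 -0.038 0 -0.02 0 0 0" --pt "-1 -0.038 0 -0.02 0 0 0" --pt "-1 -0.038 0 -0.02 0 0 0" --pt "-1 -0.038 0 -0.02 0 0 0"

```text
clock: 12.25
tcp_pos: [0.3712, 0.1344, 0.1964]
orientation: [-1.571, 0.03, -0.03]
force: [0.0, -0.2, 1.1]
opening: -0.0
```

Call:
move_arm --pt "-1 0 0 -0.02 0 0 0" --pt "-1 0 0 0 0 0 0" --pt "-1 0 0 0 0 0 0"

```text
clock: 12.5
tcp_pos: [0.3719, 0.1147, 0.1969]
orientation: [-1.57, 0.03, -0.034]
force: [0.3, 0.1, -0.1]
opening: -0.0
```

```bash
python3 - <<'E'
from h import *
s=robot.read_state();print(s["tcp_pos"],s["force"])
im=eyes.camera("side")[:,:,::-1];cv2.imwrite("pics/side4.png",im);cv2.imwrite("pics/c4.png",crop(im,265,180,80,90,6.5))
for yp in (.2665,):
  P=np.array([.527,yp,.054])
  print("shut grip",[np.round((proj("side",P+[0,-r,0])[0]-[265,180])*6.5) for r in(.034,.086)])
E
```

```text
[0.37189154 0.11466097 0.19692786] [ 0.29392714  0.09181721 -0.07249497]
shut grip [array([226., 236.]), array([242., 292.])]
```

View pics/c4.png

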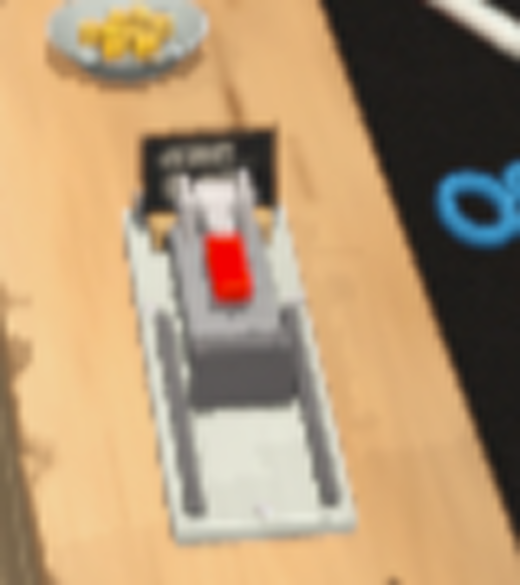

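The lever is level over the carriage: the red grip spans crop rows 235–303, about where predicted for shut. The end plate hasn't moved and the sign is upright. The arm is clear, so I'm handing in.

```bash
python3 - <<'E'
from h import *
a=cv2.imread("pics/side3.png").astype(int);b=cv2.imread("pics/side4.png").astype(int)
d=np.abs(a-b).max(2)[340:,:].max(),np.abs(a-b).max(2)[170:200,270:298].max();print("bystander pixel change",d)
print(robot.close_job())
E
```

```text
bystander pixel change (np.int64(7), np.int64(108))
the job is handed in; nothing more can be done
None
```

```bash
python3 - <<'E'
import cv2,numpy as np
a=cv2.imread("pics/side3.png").astype(int);b=cv2.imread("pics/side4.png").astype(int)
m=(np.abs(a-b).max(2)>40);ys,xs=np.nonzero(m[170:200,270:298]);print(len(xs),sorted(set(zip(xs+270,ys+170)))[:20])
E
```

```text
9 [(np.int64(270), np.int64(170)), (np.int64(270), np.int64(171)), (np.int64(270), np.int64(172)), (np.int64(271), np.int64(170)), (np.int64(271), np.int64(171)), (np.int64(296), np.int64(198)), (np.int64(296), np.int64(199)), (np.int64(297), np.int64(198)), (np.int64(297), np.int64(199))]
```

The price sign is clamped, as far as my checks show, and the job was handed in at about 12.5 s of the 51 s allowed. No verdict came back.

- **Carriage:** I pushed it by its end plate with shut fingers. The steady push was about 12.3 N, and I stopped at 15.7 N, 3.4 N above it. The last 0.5 mm steps showed the expected rise.
- **Lever:** I pressed it along its arc with at most about 7 N. The force fell to zero near the end, which fits the lever snapping shut by itself.
- **Last picture:** The lever is level over the carriage, the end plate has not moved, and the sign stands upright at the far jaw. The arm is clear, with the force reading near zero.
- **Other things on the counter:** The jar and cheese show no pixel change between the pictures before and after the lever. My check around the dish did flag a change, but it was 9 pixels. Four are at the edge of the red lever and five at the corner of the check area, probably the arm. None are on the dish itself.
- **Not checked directly:** I judged the clamping force and the squareness of the foot from the push force and one side view. An occluder hid that part of the clamp from the top camera. By the spring rate, the pad should press with about 9 N.

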